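# Draw the locking pin with self-closing tweezers

### The job

Squeeze the self-closing tweezers open by their two finger plates and take them from their stand; keeping them open, lower them gently over the round-headed locking pin on the power unit until they seat on its head, without pushing the pin in, then ease off the squeeze so that they close beneath the head, and draw the pin all the way up to its stop. Squeeze them off the pin and put them back in their stand as they were, upright and let go, with the pin left standing up. Do not touch the lock with the fingers, do not draw or push the square-headed pin, and leave everything else where it is.

Things in the scene. Friction and masses are not known exactly. Their poses are not given: they have to be found in the camera images.
- tweezers: Steel self-closing cross-lock tweezers, 104 mm tall, about 120 g, standing jaws down. Origin midway between the jaw tips at their lower end; z up, y the line of squeezing. The arms cross, so squeezing the two finger plates together along y spreads the jaws. Jaws 14 mm wide (x); at the very bottom inward lips 4 mm high; shut, 10 mm gap between lips, 19 mm above them, 27 mm overall.
- tweezers_seat (a point): Middle of the underside of the seat pad (12 by 12 mm) between the jaws, 11.5 mm above the tweezers' origin. With the pad on the pin's head, the lips are 1.5 mm below the head's underside.
- tweezers_bar (a point): Middle of the underside of the cross bar (46 mm along x, 10 mm wide) that carries the tweezers in the stand, 44 mm above their origin.
- tweezers_grip (a point): Point midway between the two upright finger plates, 84 mm above the tweezers' origin. Plates 20 mm wide (x), 4 mm thick, 64 to 104 mm above the origin, outer faces at y = +-22 mm. Springs press each outwards with about 7 N shut, 14 N fully open: a squeeze of 25 to 30 N holds them open against the stop; under about 5 N they stay shut and can still be carried.
- jaw_a (a joint): How far each jaw is opened from shut (m): 0 shut, 0.008 fully open (both jaws move alike). About 0.0013 when closed on the pin's 13 mm neck; about 0.004 when wrongly closed on the edge of its head, 0 when closed on nothing.
- stand: Fixed grey stand, 80 by 90 mm, 69 mm high; origin at the centre of its underside, z up. Two cheeks (inner faces x = +-15 mm, tops 61 mm up) bear the ends of the cross bar between lugs 8 mm higher, which leave it 5 mm free either way in y. Hung up, the tweezers' origin is centred 17 mm above the stand's, axes alike; the jaws have room to open.
- unit: Fixed grey half-rack power unit, 200 mm (x) by 220 mm (y), lid 44 mm above the table. Origin at the centre of its underside. Three fittings stand in a row, 60 mm apart, 40 mm nearer than its centre, in any order: the lock, the guard and a low knurled screw.
- lock: The lock to be drawn: dark bush 30 mm across, 6 mm high on the unit's lid, with an upright steel pin: 13 mm neck, round flat head 18 mm across, 6 mm thick. Origin at the centre of the bush's underside on the pin's axis, z up. The head's height differs each time and is not reported: at the start its top is 24 to 50 mm above this origin.
- lock_bush (a point): Centre of the top of the lock's bush, 6 mm above the body's origin, on the pin's axis.
- pin (a joint): How far the round-headed pin is drawn up from where it stood (m); 0 at the start, 0.016 at its upper stop. It moves with about 4 N of friction either way and stays where it is left; pressed harder it is pushed in (negative values, as far as -0.005).
- guard_pin (a joint): The same for the neighbouring square-headed pin (head 24 by 24 mm), which must stay at 0.
- guard: The neighbouring lock with the square-headed pin; bush like the other's. Origin at the centre of the bush's underside.
- transceiver: Loose bystander: steel plug-in transceiver 66 by 14 by 12 mm lying on the unit's lid towards its far side. Origin under its centre.
- driver: Loose bystander: screwdriver lying on the table.
- mug: Loose bystander: white mug 80 mm across, 90 mm high. Origin under its centre.
- carton: Loose bystander: cardboard box 90 by 120 by 50 mm. Origin under its centre.
- adapter: Loose bystander: black power adapter 70 by 130 by 35 mm. Origin under its centre.
- collar: Loose bystander: steel ring 44 mm across, 12 mm high, lying on the table. Origin under its centre.

How it is judged:
On the way, in this order (a step that is already met when the one before it is completed fails the run):
1. the tweezers are brought down over the lock, held wide open (value of joint jaw_a above 0.0055 m and horizontal distance between tweezers and lock_bush below 0.006 m and z of tweezers in the frame of lock below 0.042 m), for 0.1 s.
2. the tweezers have closed on the neck of the pin, beneath its head, before the pin is drawn (value of joint jaw_a between 0.0005 and 0.0027 m and horizontal distance between tweezers and lock_bush below 0.008 m and value of joint pin below 0.006 m), for 0.15 s.
3. the pin is drawn up by the tweezers closed beneath its head (value of joint jaw_a between 0.0005 and 0.0027 m and horizontal distance between tweezers and lock_bush below 0.008 m and value of joint pin above 0.0135 m), for 0.15 s.
At the end, for the whole second after the job is handed in: The round-headed pin stands drawn up by at least 12.5 of its 16 mm, and the tweezers, let go and at rest, hang upright (within 0.12 rad) in their stand, within 9 mm of its centre and with their cross bar down on the cheeks (value of joint pin above 0.0125 m and horizontal distance between tweezers and stand below 0.009 m and z of tweezers in the frame of stand between 0.0145 and 0.02 m and angle between tweezers's own z axis and vertical below 0.12 rad and angle between the y axis of tweezers and the y axis of stand, either way round below 0.2 rad and linear speed of tweezers below 0.02 m/s and contact force between the fingers and tweezers below 0.1 N); the robot touches nothing.
It fails at once if the round-headed pin is pushed in by more than 2 mm (value of joint pin below -0.002 m).
It fails at once if the fingers touch the lock (contact force between the fingers and lock above 0.5 N).
It fails at once if the tweezers bear on the lock with more than 35 N in all (contact force between tweezers and lock above 35 N).
It fails at once if the square-headed pin is drawn or pushed by more than 3 mm (value of joint guard_pin above 0.003 m or value of joint guard_pin below -0.003 m).
It fails at once if a bystander is moved by more than 20 mm (distance of any of transceiver, driver, mug, carton, adapter, collar from where it was at the start of the episode above 0.02 m).
It also fails if it takes over 59 s, if anything falls off the work surface, if the arm or the gripper's body presses on something with over 40 N, if the wrist force passes 120 N, or if a joint passes its speed limit or range.

### The arm

A 6-joint arm with a two-finger parallel gripper is mounted at the origin on the work surface. World frame = base frame: x ahead of the robot, y to its left, z up, the work surface at z = 0. Lengths are in m, angles in rad, forces in N, time in s.
With the tool pointing down it reaches from about 0.35 to 0.85 m from the base axis. Payload 8.1 kg.
Tool frame: the origin (TCP) lies midway between the tips of the shut fingers; the grasp point (between the pads) lies 19 mm behind it (bot.hold_point_z is the z of the grasp point in the tool frame, in m); z points along the fingers, y is the line along which they close (so a half turn about z gives the same grasp; the last joint's range is limited). The gripper opens to 93 mm and grips with 3 to 60 N. Pads are 15 mm wide; open, the fingers measure 128 mm over their backs; the gripper's body (75 mm by 188 mm) begins 65 mm behind the grasp point.
Start: joints at [1.159, 0.13, 1.488, -0, 1.523, -0.085], TCP at [0.193, 0.568, 0.219] pointing down, gripper open.
Joint ranges: [-2.96, 2.96], [-0.89, 2.26], [0.02, 2.5], [-1.34, 4.48], [0, 2.73], [-2.66, 2.66]. Speed limits (rad/s): [2.39, 2.39, 2.79, 3.14, 3.14, 3.14].

### API

Orientations are given as a rotation vector (axis times angle).
In Python, from station import telemetry, snapshot, camera_model, workorder, recognise, spot_point, bot gives the robot as it stands. The module is installed in compiled form; this text tells all that it offers.
- The arm moves only by the shell command python3 -m creep 'ROWS'. ROWS is a JSON object of lists of equal length, an entry for each row: "grip": the finger opening in mm, from 0 to 93; "offset": the shift along the tool's x, y, z in units of 25 mm (1.0 is 25 mm), a list of three; "angular": the turn, a rotation vector about the tool's x, y, z in units of 6 degrees (1.0 is 6 degrees), a list of three. In form: {"grip": [grip, ...], "offset": [[dx, dy, dz], ...], "angular": [[ax, ay, az], ...]}. A call has 1 to 20 rows; each row shifts and turns the commanded pose from where the row before left it, along the tool's axes as they then stand; what a row does not reach is not made up. A row lasts 1/12 s, in which the tool goes at most 41.7 mm and 7.16 degrees, less where a joint would pass 70% of its speed; a pose out of reach is approached as far as the arm can. A call is refused whole if a number of a shift passes 1 or a number of a turn 1, either way. A call with a gripper value outside its range is refused whole. The fingers move at their own pace and stop on an object; the grip force is fixed at half the most. Time passes only in rows, so rows that do not move let the fingers close. It gives the time, the measured TCP pose, the force, the opening and the grip force at its end, in the units of the state.
- telemetry.sense(): the state, without advancing time (a new reading comes with each control period).
- snapshot(name): name is "scene" or "top" or "wrist"; returns (picture, depth): 420x560x3 uint8, red, green, blue; 420x560 float32, m along the optical axis (not along the pixel's ray), 0 where there is no reading.
- camera_model(name): a dict with "fovy" (degrees; the focal length in pixels is half the picture's height over the tangent of half this angle, whatever the lens; pixels are square), "cx", "cy" (the principal point, pixels), "cam_to_world" (4x4, takes a point from camera to world coordinates); the wrist camera has in their place "mount" (4x4, takes a point from camera to tool coordinates, whose origin is the TCP and whose axes are the flange's). Camera axes: x right, y up, looking along -z (the intrinsics and any distortion apply to the point x, -y, -z); pixel columns grow to the right and rows downward; lengths in m; the calibration is good to about 2 mm. A picture is of the moment at which its call begins: read the wrist's pose just before it. camera_model takes no time and is no camera call.
- workorder.job_done(): hands the job in; it is judged then, once.
Trained networks look in the newest picture that a camera, given by its name, has taken for a name from the list of things; names that differ only in an ending like _2 or _b are one class to them, and where a whole thing is asked for, a point or a joint stands for the part that bears it (a point fixed in the world has none). Each returns a list of dicts, best first, with "score" (0 to 1); they miss things now and then, are a little off and sometimes report something else, mostly with a low value. They report only what shows in the picture. A call takes as long as a camera call.
- recognise(camera, name): "rect" ([left, top, right, bottom] as shares, 0 to 1, of the picture: columns of its width, rows of its height, round what is visible of it).
- spot_point(camera, name): "xy" ([column, row] as shares, 0 to 1, of the picture: columns of its width, rows of its height: a listed point, or the origin of a listed thing).
The state is a dict: "time_s": time; "joint_positions": joint angles; "dq": joint speeds; "joint_efforts": joint torques, N m; "position": TCP position; "orientation": TCP orientation; "force": force on the tool from outside, world axes, zero at the start; "wrist_torque": the same for the moment, N m; "opening": finger opening in m; "finger_force": force on a finger pad.
Only numpy, scipy, OpenCV 4.12 (cv2) and the standard library are available. Lean on these libraries where they do the work, as an engineer would, in place of code of your own. Each camera call takes 0.05 s, during which the arm holds its last target. There are 200 camera calls.

## Working session

There is one attempt and no reset: what is moved stays moved. The work goes in short steps, Python scripts to look and compute and a shell command to move; the robot and the scene stay as the last step left them, time stands still between calls to the robot, and variables do not carry over. Pictures are saved under pics/ and viewed, at most 12 in all, crops included, and the job is handed in when it is done.

```bash
mkdir -p pics
cat > h.py <<'E'
import numpy as np, cv2
from scipy.spatial.transform import Rotation as R
from station import telemetry, snapshot, camera_model, workorder, recognise, spot_point, bot
def T():
    s=telemetry.sense(); M=np.eye(4); M[:3,:3]=R.from_rotvec(s["orientation"]).as_matrix(); M[:3,3]=s["position"]; return M
def look(cam,save=None):
    M=T(); p,d=snapshot(cam); m=camera_model(cam)
    m["W"]=np.array(m["cam_to_world"]) if "cam_to_world" in m else M@np.array(m["mount"])
    m["f"]=210/np.tan(np.radians(m["fovy"])/2)
    if save: cv2.imwrite("pics/"+save,p[:,:,::-1])
    return p,d,m
def ray(m,u,v):
    D=np.array(m.get("distortion",m.get("dist",[0,0,0,0,0])) ,float)
    K=np.array([[m["f"],0,m["cx"]],[0,m["f"],m["cy"]],[0,0,1]])
    x,y=cv2.undistortPoints(np.array([[[u,v]]],float),K,D)[0,0]
    return m["W"][:3,:3]@np.array([x,-y,-1.]), m["W"][:3,3]
def at_z(m,u,v,z):
    r,o=ray(m,u,v); return o+r*(z-o[2])/r[2]
def at_d(m,u,v,d):
    r,o=ray(m,u,v); return o+r*d
E
python3 - <<'E'
from h import *
np.set_printoptions(precision=4,suppress=True)
print(bot.hold_point_z, telemetry.sense())
for c in ["scene","top"]:
    p,d,m=look(c,c+"0.png"); print(c,{k:v for k,v in m.items()})
    for n in ["tweezers","tweezers_grip","tweezers_bar","stand","unit","lock","lock_bush","guard","transceiver","mug","carton","adapter","collar","driver"]:
        r=spot_point(c,n)
        for e in r[:2]:
            u,v=e["xy"][0]*560,e["xy"][1]*420
            dd=d[min(419,int(v)),min(559,int(u))]
            print(n,round(e["score"],2),round(u),round(v),at_d(m,u,v,dd) if dd>0 else None)
print(camera_model("wrist"))
E
```

```text
-0.0188 {'time_s': 0.0, 'joint_positions': array([ 1.1586,  0.1312,  1.4893, -0.    ,  1.523 , -0.0854]), 'dq': array([-0.0017,  0.0005,  0.0003, -0.0006, -0.001 ,  0.0007]), 'joint_efforts': array([ -0.003 , -55.9816, -49.1775,   0.0765,   0.0349,  -0.0002]), 'position': array([0.1924, 0.5677, 0.2176]), 'orientation': array([-0.511 , -3.0993,  0.0029]), 'force': array([ 0.2   , -0.3236,  0.1017]), 'wrist_torque': array([ 0.02  , -0.027 ,  0.0059]), 'finger_force': 0.0, 'opening': 0.09308764530214896}
scene {'fovy': 46.51603897387421, 'cx': 283.76883765342734, 'cy': 205.04102365888886, 'cam_to_world': array([[ 0.7869, -0.3508,  0.5077,  1.2145],
       [ 0.617 ,  0.4357, -0.6553, -0.8232],
       [ 0.0086,  0.8289,  0.5593,  0.7756],
       [ 0.    ,  0.    ,  0.    ,  1.    ]]), 'W': array([[ 0.7869, -0.3508,  0.5077,  1.2145],
       [ 0.617 ,  0.4357, -0.6553, -0.8232],
       [ 0.0086,  0.8289,  0.5593,  0.7756],
       [ 0.    ,  0.    ,  0.    ,  1.    ]]), 'f': np.float64(488.5996689560515)}
tweezers 0.66 174 263 [ 0.5    -0.3074  0.0438]
tweezers 0.6 336 171 [0.58   0.2431 0.
[... 1715 characters left out ...]
72 369 171 [ 0.7182 -0.3214  0.0333]
lock 0.62 207 213 [0.5831 0.245  0.0515]
guard 0.37 243 220 [0.5526 0.1215 0.0822]
transceiver 0.53 240 188 [0.6671 0.1332 0.0421]
mug 0.8 402 200 [ 0.6039 -0.4136  0.0854]
mug 0.34 204 214 [0.5786 0.2541 0.0737]
carton 0.87 150 269 [0.3997 0.441  0.0505]
adapter 0.6 370 169 [ 0.722  -0.3238  0.0368]
collar 0.43 314 263 [ 0.3999 -0.1189  0.0011]
driver 0.53 313 191 [ 0.6567 -0.1243  0.0022]
{'fovy': 70.74467017410925, 'cx': 281.9072800433045, 'cy': 214.77395478912106, 'mount': array([[ 0.0002,  0.9587,  0.2845,  0.0789],
       [ 1.    ,  0.0004, -0.0018,  0.0012],
       [-0.0019,  0.2845, -0.9587, -0.1662],
       [ 0.    ,  0.    ,  0.    ,  1.    ]])}
```

View pics/scene0.png

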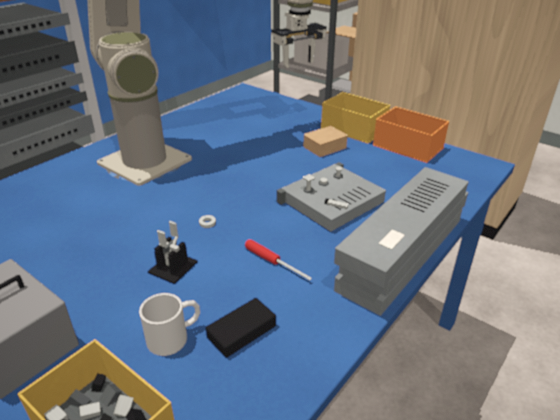

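View pics/top0.png

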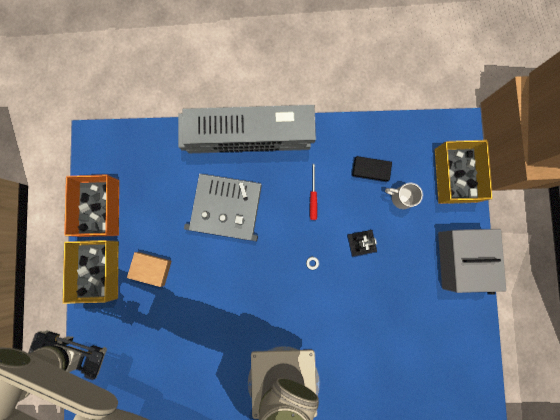

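```bash
python3 -m creep '{"grip":[93,93,93,93,93,93,93,93,93,93,93,93,93,93,93,93,93,93,93,93],"offset":[[-0.9,-0.46,0],[-0.95,-0.46,0],[-0.95,-0.46,0],[-0.95,-0.46,0],[-0.95,-0.46,0],[-0.95,-0.46,0],[-0.95,-0.46,0],[-0.95,-0.46,0],[-0.95,-0.46,0],[-0.95,-0.46,0],[-0.95,-0.46,0],[-0.95,-0.46,0],[-0.95,-0.46,0],[-0.95,-0.46,0],[-0.95,-0.46,0],[-0.95,-0.46,0],[-0.95,-0.46,0],[-0.95,-0.46,0],[0,0,0],[0,0,0]],"angular":[[0,0,0],[0,0,0],[0,0,0],[0,0,0],[0,0,0],[0,0,0],[0,0,0],[0,0,0],[0,0,0],[0,0,0],[0,0,0],[0,0,0],[0,0,0],[0,0,0],[0,0,0],[0,0,0],[0,0,0],[0,0,0],[0,0,0],[0,0,0]]}'
python3 - <<'E'
from h import *
np.set_printoptions(precision=4,suppress=True)
p,d,m=look("wrist","w1.png"); print(T())
for n in ["lock_bush","lock","guard","transceiver","unit"]:
    for e in spot_point("wrist",n)[:2]:
        u,v=e["xy"][0]*560,e["xy"][1]*420
        dd=d[min(419,int(v)),min(559,int(u))]
        print(n,round(e["score"],2),round(u),round(v),at_d(m,u,v,dd), at_z(m,u,v,.05))
E
```

```text
time_s: 3.17
position: [0.5305, 0.2343, 0.2184]
orientation: [-0.515, -3.099, 0.0]
force: [-0.8, 1.7, 1.1]
opening: 0.0927
finger_force: 0.0
[[-0.9467  0.3222 -0.0006  0.5298]
 [ 0.3222  0.9467  0.0002  0.2352]
 [ 0.0006  0.     -1.      0.2185]
 [ 0.      0.      0.      1.    ]]
lock_bush 0.64 306 235 [0.5757 0.2497 0.0719] [0.584 0.249 0.05 ]
lock 0.58 308 226 [0.5746 0.2546 0.049 ] [0.5742 0.2546 0.05  ]
guard 0.64 212 243 [0.5536 0.1408 0.0602] [0.5566 0.1371 0.05  ]
transceiver 0.8 235 317 [0.4976 0.2339 0.3177] [0.6631 0.1256 0.05  ]
unit 0.91 267 252 [0.5918 0.1961 0.0444] [0.5896 0.1972 0.05  ]
```

View pics/w1.png

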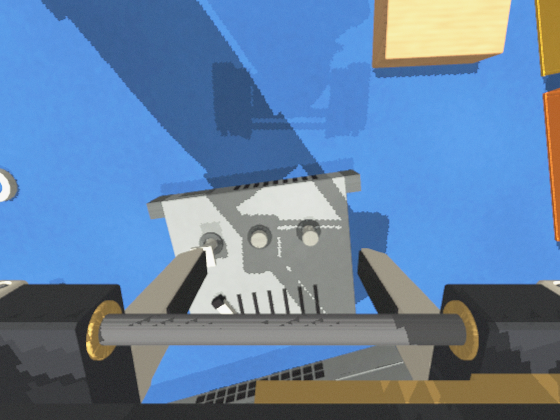

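```bash
cat >> h.py <<'E'
def cloud(d,m):
    v,u=np.mgrid[0:420,0:560]; x=(u+.0-m["cx"])/m["f"]; y=(v-m["cy"])/m["f"]
    P=np.stack([x*d,-y*d,-d],-1)@m["W"][:3,:3].T+m["W"][:3,3]; P[d<=0]=np.nan; return P
E
python3 - <<'E'
from h import *
np.set_printoptions(precision=4,suppress=True)
p,d,m=look("wrist"); P=cloud(d,m)
z=P[:,:,2]
lid=np.nanmedian(z[200:225,220:300]); print("lid",lid)
for c,(u,v) in {"guard":(210,241),"mid":(259,237),"left":(309,232)}.items():
    w=P[v-18:v+19,u-18:u+19].reshape(-1,3); w=w[~np.isnan(w[:,2])]
    print(c,np.round(np.histogram(w[:,2],bins=np.arange(.03,.13,.004))[0]))
    top=np.percentile(w[:,2],98); 
    s=w[w[:,2]>lid+.012]; t=s[s[:,2]>top-.005]
    print(" top",top-lid,"centre",t.mean(0),"ext",t.min(0),t.max(0),len(t))
Z=np.nan_to_num(z); v=(np.clip((Z-.03)/.08,0,1)*255).astype(np.uint8)
crop=np.hstack([cv2.resize(p[190:290,160:360,::-1],(400,200)),cv2.cvtColor(cv2.resize(v[190:290,160:360],(400,200)),8)])
cv2.imwrite("pics/c1.png",cv2.resize(crop,(800,400)))
E
```

```text
lid 0.04400225133143543
guard [  0   0   5 774 192  82  16  18   9   2   0   0   0  28  80   0   0   0
   0   0   0   0   0   0]
 top 0.18614149881025174 centre [0.5064 0.194  0.2293] ext [0.5045 0.1907 0.2253] [0.5099 0.1963 0.2357] 78
mid [  0   0   3 931 202  17 195  16   0   0   0   0   0   0   0   0   0   0
   0   0   0   0   0   0]
 top 0.013683381421927564 centre [0.5685 0.1934 0.0571] ext [0.5588 0.1842 0.056 ] [0.578  0.2024 0.0587] 174
left [  0   0   3 885 156  97  12   1   2  18 189   0   0   0   0   0   0   0
   0   0   0   0   0   0]
 top 0.028535140478771703 centre [0.5794 0.2522 0.0717] ext [0.5711 0.2435 0.0677] [0.5889 0.2608 0.0733] 201
```

View pics/c1.png

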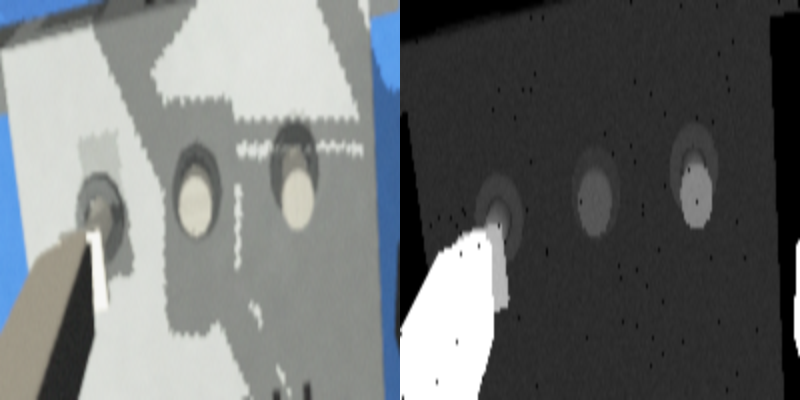

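```bash
python3 -m creep '{"grip":[93,93,93,93,93,93,93,93,93,93,93,93,93,93,93,93,93,93,93,93],"offset":[[-0.26,-1,-0.5],[-0.26,-1,-0.5],[-0.26,-1,-0.5],[-0.26,-1,-0.5],[-0.26,-1,0],[-0.26,-1,0],[-0.26,-1,0],[-0.26,-1,0],[-0.26,-1,0],[-0.26,-1,0],[-0.26,-1,0],[-0.26,-1,0],[-0.26,-1,0],[-0.26,-1,0],[-0.26,-1,0],[-0.26,-1,0],[-0.26,-1,0],[-0.26,-1,0],[-0.26,-1,0],[0,0,0]],"angular":[[0,0,0],[0,0,0],[0,0,0],[0,0,0],[0,0,0],[0,0,0],[0,0,0],[0,0,0],[0,0,0],[0,0,0],[0,0,0],[0,0,0],[0,0,0],[0,0,0],[0,0,0],[0,0,0],[0,0,0],[0,0,0],[0,0,0],[0,0,0]]}'
python3 - <<'E'
from h import *
np.set_printoptions(precision=4,suppress=True)
p,d,m=look("wrist","w2.png"); print(T(),telemetry.sense()["joint_positions"])
np.savez("w2.npz",P=cloud(d,m))
for n in ["tweezers","tweezers_grip","tweezers_bar","stand"]:
    for e in spot_point("wrist",n)[:2]:
        u,v=e["xy"][0]*560,e["xy"][1]*420
        z={"tweezers":.017,"tweezers_grip":.101,"tweezers_bar":.061,"stand":0}[n]
        print(n,round(e["score"],2),round(u),round(v), at_z(m,u,v,z))
E
```

```text
time_s: 5.18
position: [0.4936, -0.2575, 0.2684]
orientation: [-0.515, -3.099, 0.003]
force: [0.6, -0.2, -0.8]
opening: 0.0928
finger_force: 0.0
[[-0.9463  0.3232 -0.0004  0.4939]
 [ 0.3232  0.9463 -0.0001 -0.2556]
 [ 0.0003 -0.0002 -1.      0.2684]
 [ 0.      0.      0.      1.    ]] [-0.5695 -0.0039  1.538  -0.0003  1.6077 -1.8112]
tweezers 0.79 257 176 [ 0.4712 -0.2851  0.017 ]
tweezers_grip 0.85 245 186 [ 0.4667 -0.2911  0.101 ]
tweezers_bar 0.8 253 176 [ 0.4634 -0.2843  0.061 ]
stand 0.8 257 173 [ 0.4692 -0.2861  0.    ]
```

View pics/w2.png

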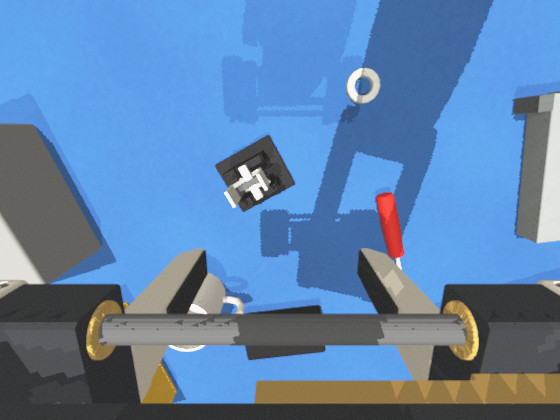

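Run:
```python
import numpy as np,cv2
np.set_printoptions(precision=4,suppress=True)
P=np.load("w2.npz")["P"][120:222,205:305].reshape(-1,3); P=P[~np.isnan(P[:,2])]
print(np.histogram(P[:,2],bins=np.arange(-.005,.135,.005)))
for lo,hi in[(.112,.127),(.075,.112),(.05,.075),(.008,.03)]:
    s=P[(P[:,2]>lo)&(P[:,2]<hi)]
    print(lo,len(s),s.mean(0), cv2.minAreaRect((s[:,:2]*1000).astype(np.float32)))
s=P[(P[:,2]>.112)][:,:].astype(np.float32)
_,l,c=cv2.kmeans(s[:,:2].copy(),2,None,(3,50,1e-6),5,cv2.KMEANS_PP_CENTERS); print(c,c.mean(0),np.linalg.norm(c[0]-c[1]))
for k in(0,1): print(cv2.minAreaRect(s[l[:,0]==k][:,:2]*1000), (l==k).sum())
dv=c[0]-c[1]; print("angle of y (deg)",np.degrees(np.arctan2(dv[1],dv[0])))
```

```text
(array([3520, 3134, 1776,   30,   14,   24,   17,   23,   18,   28,   22,
         44,   81,  162,  425,  428,   29,   25,   34,   30,   29,   28,
         38,   31,   47,  121,    0,    0]), array([-0.005,  0.   ,  0.005,  0.01 ,  0.015,  0.02 ,  0.025,  0.03 ,
        0.035,  0.04 ,  0.045,  0.05 ,  0.055,  0.06 ,  0.065,  0.07 ,
        0.075,  0.08 ,  0.085,  0.09 ,  0.095,  0.1  ,  0.105,  0.11 ,
        0.115,  0.12 ,  0.125,  0.13 ,  0.135]))
0.112 187 [ 0.4685 -0.2901  0.1195] ((468.5870666503906, -289.5079345703125), (19.797481536865234, 44.11785888671875), 9.878975868225098)
0.075 225 [ 0.4679 -0.2939  0.0941] ((468.3106994628906, -288.3368225097656), (19.731027603149414, 43.97196578979492), 9.80555248260498)
0.05 1140 [ 0.4675 -0.2891  0.0675] ((468.5401611328125, -288.87060546875), (50.07268142700195, 54.9420051574707), 9.704651832580566)
0.008 892 [ 0.4617 -0.2786  0.0096] ((468.63262939453125, -289.0823669433594), (78.80533599853516, 88.61275482177734), 9.583331108093262)
[[ 0.4647 -0.2694]
 [ 0.4718 -0.3086]] [ 0.4682 -0.289 ] 0.03975409
((464.99908447265625, -269.8187561035156), (19.494335174560547, 4.146700859069824), 9.351213455200195) 88
((471.99090576171875, -309.0760803222656), (19.754619598388672, 4.098018646240234), 8.639896392822266) 99
angle of y (deg) 100.32034
```

```bash
python3 -m creep '{"grip":[93,93,93,93,93,93,93,93,93,93,93,93,93,93],"offset":[[0,0,0],[0,0,0],[0,0,0],[0,0,0],[0,0,0],[0.4,-0.4,0],[0.4,-0.4,0],[0.43,-0.36,0],[0,0,0.5],[0,0,0.6],[0,0,0.6],[0,0,0.6],[0,0,0.4],[0,0,0]],"angular":[[0,0,-0.95],[0,0,-0.95],[0,0,-0.96],[0,0,-0.96],[0,0,-0.96],[0,0,0],[0,0,0],[0,0,0],[0,0,0],[0,0,0],[0,0,0],[0,0,0],[0,0,0],[0,0,0]]}'
python3 - <<'E'
from h import *
np.set_printoptions(precision=4,suppress=True)
p,d,m=look("wrist","w3.png"); M=T(); print(M,telemetry.sense()["joint_positions"])
P=cloud(d,m).reshape(-1,3); P=P[~np.isnan(P[:,2])]
P=P[np.linalg.norm(P[:,:2]-[.4685,-.2893],axis=1)<.045]
for lo,hi in[(.112,.127),(.05,.075)]:
    s=P[(P[:,2]>lo)&(P[:,2]<hi)]; 
    if len(s)>5: print(lo,len(s),s.mean(0), cv2.minAreaRect((s[:,:2]*1000).astype(np.float32)))
print("to go tool",M[:3,:3].T@(np.array([.4685,-.2893,.082])-M[:3,3])/.025)
E
```

```text
time_s: 6.6
position: [0.4681, -0.2859, 0.1978]
orientation: [0.274, -3.126, -0.005]
force: [-0.3, 0.3, -1.0]
opening: 0.093
finger_force: 0.0
[[-0.9848 -0.1739 -0.0022  0.4686]
 [-0.1739  0.9848  0.0019 -0.2865]
 [ 0.0018  0.0022 -1.      0.1995]
 [ 0.      0.      0.      1.    ]] [-0.6423  0.0058  1.6533  0.0002  1.4853 -2.3879]
0.112 245 [ 0.4677 -0.2899  0.12  ] ((468.85858154296875, -289.7828674316406), (20.21413230895996, 43.95974349975586), 10.105826377868652)
0.05 1708 [ 0.4649 -0.2899  0.0673] ((468.82861328125, -289.6480712890625), (50.577152252197266, 55.23429489135742), 9.95808219909668)
to go tool [ 0.0154 -0.1183  4.7014]
```

View pics/w3.png

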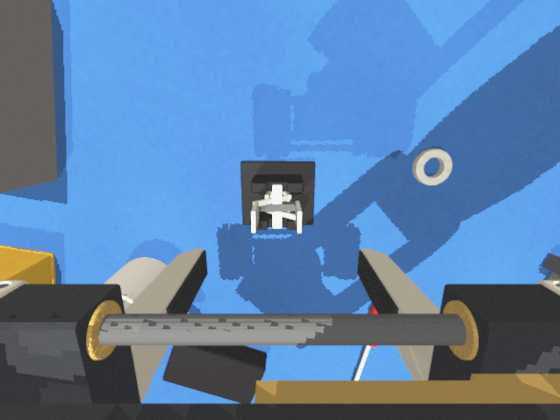

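```bash
python3 -m creep '{"grip":[93,93,93,93,93,93,93,93,93,60,50,45,40,30,20,0,0,0,0,0],"offset":[[0,-0.12,0.5],[0,0,0.7],[0,0,0.7],[0,0,0.7],[0,0,0.7],[0,0,0.7],[0,0,0.5],[0,0,0.2],[0,0,0],[0,0,0],[0,0,0],[0,0,0],[0,0,0],[0,0,0],[0,0,0],[0,0,0],[0,0,0],[0,0,0],[0,0,0],[0,0,0]],"angular":[[0,0,0],[0,0,0],[0,0,0],[0,0,0],[0,0,0],[0,0,0],[0,0,0],[0,0,0],[0,0,0],[0,0,0],[0,0,0],[0,0,0],[0,0,0],[0,0,0],[0,0,0],[0,0,0],[0,0,0],[0,0,0],[0,0,0],[0,0,0]]}'
python3 - <<'E'
from h import *
np.set_printoptions(precision=4,suppress=True)
s=telemetry.sense(); print(T(),s["opening"],s["finger_force"],s["force"])
E
```

```text
time_s: 8.32
position: [0.4698, -0.2909, 0.0841]
orientation: [-0.273, 3.129, -0.0]
force: [-0.5, 1.5, 4.3]
opening: 0.0265
finger_force: 30.7
[[-0.9849 -0.173   0.0004  0.4698]
 [-0.173   0.9849 -0.     -0.2909]
 [-0.0004 -0.0001 -1.      0.0841]
 [ 0.      0.      0.      1.    ]] 0.026506672956488467 30.713043971336447 [-0.4552  1.5498  4.2732]
```

```bash
python3 -m creep '{"grip":[0,0,0,0,0,0,0,0,0,0,0,0,0,0],"offset":[[0,0,-0.1],[0,0,-0.2],[0,0,-0.3],[0,0,-0.5],[0,0,-0.6],[0,0,-0.6],[0,0,-0.6],[0,0,-0.6],[0,0,-0.6],[0,0,-0.6],[0,0,-0.6],[0,0,-0.6],[0,0,-0.4],[0,0,0]],"angular":[[0,0,0],[0,0,0],[0,0,0],[0,0,0],[0,0,0],[0,0,0],[0,0,0],[0,0,0],[0,0,0],[0,0,0],[0,0,0],[0,0,0],[0,0,0],[0,0,0]]}'
python3 - <<'E'
from h import *
np.set_printoptions(precision=4,suppress=True)
s=telemetry.sense(); print(T(),s["opening"],s["finger_force"],s["force"],s["joint_positions"])
p,d,m=look("wrist","w4.png")
m["W"]=np.array(m["mount"]); np.savez("w4.npz",P=cloud(d,m))
for n in ["tweezers","tweezers_seat","tweezers_grip","tweezers_bar"]:
    for e in spot_point("wrist",n)[:2]:
        print(n,round(e["score"],2),e["xy"][0]*560,e["xy"][1]*420)
E
```

```text
time_s: 9.48
position: [0.4707, -0.2919, 0.245]
orientation: [-0.272, 3.126, -0.006]
force: [0.4, 0.7, -0.9]
opening: 0.026
finger_force: 30.7
[[-0.9849 -0.1729  0.0043  0.4707]
 [-0.1729  0.9849 -0.0033 -0.2919]
 [-0.0036 -0.004  -1.      0.245 ]
 [ 0.      0.      0.      1.    ]] 0.025998579237329126 30.69476448727073 [ 0.382   0.6733 -0.888 ] [-0.6476 -0.0096  1.5861 -0.0001  1.5598 -2.3921]
tweezers 0.7 284.2 225.918
tweezers 0.45 419.104 156.702
tweezers_bar 0.68 284.42400000000004 244.314
```

View pics/w4.png

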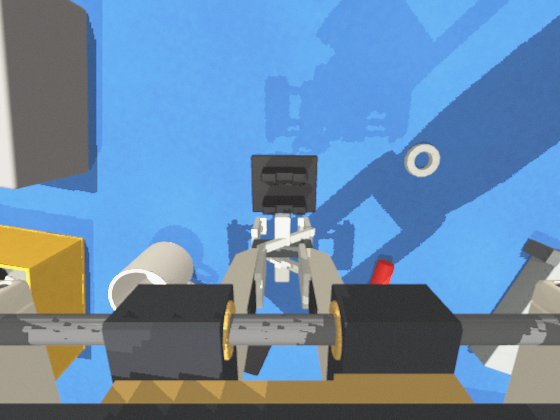

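Run:
```python
import numpy as np,cv2
np.set_printoptions(precision=4,suppress=True,linewidth=150)
P=np.load("w4.npz")["P"]; Q=P[200:300,235:335].reshape(-1,3); Q=Q[~np.isnan(Q[:,2])]; Q=Q[(Q[:,2]<.085)&(Q[:,2]>-.06)]
for lo in np.arange(-.05,.08,.008):
    s=Q[(Q[:,2]>=lo)&(Q[:,2]<lo+.008)]
    if len(s): print(round(lo,3),len(s),s[:,:2].min(0),s[:,:2].max(0),s.mean(0))
# bar along centre col
for u in(280,284,288): print(u,P[210:285:4,u])
```

```text
-0.05 414 [-0.0002 -0.021 ] [0.009  0.0248] [ 0.0075  0.002  -0.0459]
-0.042 814 [-0.0057 -0.0222] [0.011  0.0266] [ 0.0059  0.0022 -0.0374]
-0.034 502 [-0.0077 -0.0234] [0.0113 0.0279] [ 0.0076  0.0029 -0.0302]
-0.026 465 [-0.0088 -0.0246] [0.0113 0.0286] [ 0.0077  0.0026 -0.0222]
-0.018 416 [-0.0087 -0.0258] [0.0112 0.0282] [ 0.0074  0.0012 -0.014 ]
-0.01 303 [-0.0082 -0.0261] [0.0112 0.0275] [ 0.0072  0.0012 -0.0061]
-0.002 278 [-0.0093 -0.0175] [0.011  0.0209] [ 0.0034 -0.0001  0.0022]
0.006 1144 [-0.0223 -0.019 ] [0.0239 0.0206] [0.0022 0.0012 0.0117]
0.014 343 [-0.0218 -0.0189] [0.0241 0.0204] [0.0065 0.0029 0.0175]
0.022 234 [-0.0019 -0.0208] [0.0105 0.0223] [0.0066 0.0038 0.0266]
0.03 48 [-0.0054 -0.0219] [0.0105 0.0239] [0.0072 0.0006 0.032 ]
0.038 40 [-0.0026 -0.0203] [0.0084 0.022 ] [ 0.0056 -0.0037  0.0432]
0.046 49 [-0.006  -0.0208] [0.008 0.022] [0.0059 0.0002 0.0502]
0.054 63 [-0.0057 -0.021 ] [0.008  0.0221] [ 0.0055 -0.0007  0.0584]
0.062 183 [-0.0056 -0.0208] [0.0081 0.0218] [ 0.0023 -0.0013  0.0633]
280 [[-0.0197 -0.001   0.1838]
 [ 0.0235 -0.0002  0.02  ]
 [ 0.022
[... 787 characters left out ...]
4   0.0024  0.0112]
 [-0.005   0.0024  0.0075]
 [-0.008   0.0024  0.0077]
 [-0.013   0.0025  0.0119]
 [-0.0168  0.0025  0.0135]
 [-0.0189  0.0025  0.0118]
 [-0.1531  0.0048  0.2448]]
288 [[-0.0195  0.0089  0.1829]
 [ 0.0235  0.0051  0.0198]
 [ 0.0232  0.0049  0.0121]
 [ 0.0203  0.0049  0.0127]
 [ 0.0176  0.005   0.0127]
 [ 0.0143  0.005   0.0144]
 [ 0.0122  0.005   0.0128]
 [ 0.0093  0.005   0.013 ]
 [ 0.0064  0.005   0.0133]
 [ 0.0049  0.005   0.0103]
 [ 0.0019  0.005   0.0107]
 [-0.0007  0.005   0.0103]
 [-0.0049  0.0051  0.0131]
 [-0.0043  0.0049  0.006 ]
 [-0.0075  0.005   0.0067]
 [-0.0139  0.0052  0.0136]
 [-0.0163  0.0052  0.0125]
 [-0.0194  0.0052  0.0128]
 [-0.1539  0.011   0.2462]]
```

```bash
python3 -m creep '{"grip":[0,0,0,0,0,0,0,0,0,0,0,0,0,0,0,0,0,0,0,0],"offset":[[-0.24,0.5,0],[-0.4,0.85,0],[-0.48,1,0],[-0.48,1,0],[-0.48,1,0],[-0.48,1,0],[-0.48,1,0],[-0.48,1,0],[-0.48,1,0],[-0.48,1,0],[-0.48,1,0],[-0.48,1,0],[-0.48,1,0],[-0.48,1,0],[-0.48,1,0],[-0.48,1,0],[-0.48,1,0],[-0.48,1,0],[-0.48,1,0],[-0.48,1,0]],"angular":[[0,0,0],[0,0,0],[0,0,0],[0,0,0],[0,0,0],[0,0,0],[0,0,0],[0,0,0],[0,0,0],[0,0,0],[0,0,0],[0,0,0],[0,0,0],[0,0,0],[0,0,0],[0,0,0],[0,0,0],[0,0,0],[0,0,0],[0,0,0]]}' && python3 -m creep '{"grip":[0,0,0,0,0],"offset":[[-0.35,0.75,0],[-0.23,0.5,0],[0,0,0],[0,0,0],[0,0,0]],"angular":[[0,0,0],[0,0,0],[0,0,0],[0,0,0],[0,0,0]]}'
cat > m.py <<'E'
from h import *
np.set_printoptions(precision=4,suppress=True,linewidth=150)
import sys
p,d,m=look("wrist",sys.argv[1]); M=T(); print(M[:3,3],M[:3,:2].T,telemetry.sense()["joint_positions"])
Q=cloud(d,m); m["W"]=np.array(m["mount"]); C=cloud(d,m)
z=Q[:,:,2]; g=np.linalg.norm(Q[:,:,:2]-np.array([.580,.252]),axis=2)<.03
lid=np.nanmedian(z[g&(z<.055)]); print("lid",lid)
k=g&(z>lid+.02)&(z<lid+.055); s=C[k]
if len(s):
    zz=Q[k][:,2]; top=np.percentile(zz,90); t=C[k&(abs(z-top)<.004)]
    r=cv2.minEnclosingCircle((t[:,:2]*1000).astype(np.float32))
    print("head top above lid",np.median(zz[zz>top-.004])-lid,len(t),"tool-frame centre ext",(t[:,:2].min(0)+t[:,:2].max(0))/2,t[:,:2].max(0)-t[:,:2].min(0),r,"toolz",np.median(t[:,2]))
    print("world",np.median(Q[k],axis=0))
h=(C[:,:,2]>.05)&(C[:,:,2]<.075)&(abs(C[:,:,0])<.03)&(abs(C[:,:,1])<.03); t=C[h]
if len(t): print("jaw ext",t.min(0),t.max(0),(t.min(0)+t.max(0))/2)
E
python3 m.py w5.png
```

```text
time_s: 11.4
position: [0.6137, 0.2277, 0.2401]
orientation: [0.273, -3.128, 0.0]
force: [1.5, -0.7, -0.8]
opening: 0.0258
finger_force: 30.7
time_s: 11.82
position: [0.6227, 0.2586, 0.2404]
orientation: [0.273, -3.128, 0.001]
force: [0.4, -0.1, -1.2]
opening: 0.0261
finger_force: 30.7
[0.6229 0.2582 0.2408] [[-0.985  -0.1724  0.0008]
 [-0.1724  0.985  -0.0004]] [ 0.3171  0.3257  1.2234 -0.0002  1.5934 -1.4269]
lid 0.044248374278417824
head top above lid 0.027660195251054315 208 tool-frame centre ext [0.0426 0.0009] [0.0177 0.0169] ((42.73952865600586, 0.986054539680481), 8.985504150390625) toolz 0.16858385809584794
world [0.58   0.2521 0.0719]
jaw ext [-0.0062 -0.0209  0.0502] [0.0082 0.0221 0.0671] [0.001  0.0006 0.0586]
```

View pics/w5.png

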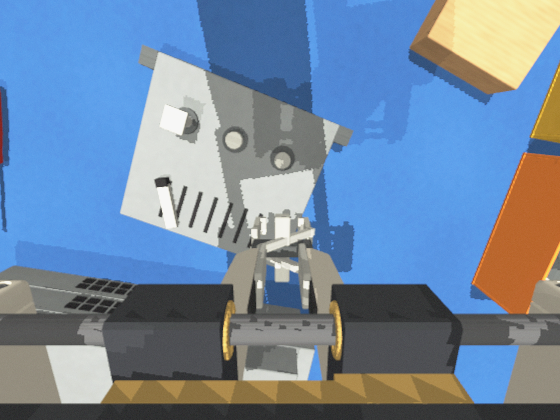

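```bash
python3 -m creep '{"grip":[0,0,0,0,0,0,0,0,0,0,0,0,0,0],"offset":[[0.4,0.01,0],[0.5,0,0],[0.5,0,0],[0.27,0,0],[0,0,0.4],[0,0,0.6],[0,0,0.6],[0,0,0.6],[0,0,0.6],[0,0,0.4],[0,0,0.2],[0,0,0],[0,0,0],[0,0,0]],"angular":[[0,0,0],[0,0,0],[0,0,0],[0,0,0],[0,0,0],[0,0,0],[0,0,0],[0,0,0],[0,0,0],[0,0,0],[0,0,0],[0,0,0],[0,0,0],[0,0,0]]}'
python3 - <<'E'
from h import *
np.set_printoptions(precision=4,suppress=True,linewidth=150)
a=[]
for i in range(4):
    p,d,m=look("wrist","w6.png"); s=telemetry.sense(); a.append(np.r_[s["position"],s["force"]])
print(np.array(a))
M=T(); print("lock world (.580,.252) in tool:",M[:3,:3].T@(np.array([.58,.252,.0719])-np.mean(a,0)[:3]))
cv2.imwrite("pics/c6.png",cv2.resize(p[180:320,200:370,::-1],None,fx=4,fy=4,interpolation=2))
E
```

```text
time_s: 13.03
position: [0.5829, 0.2521, 0.1573]
orientation: [-0.272, 3.128, 0.001]
force: [-0.7, 0.4, -0.5]
opening: 0.026
finger_force: 30.8
[[ 0.5829  0.2521  0.1575 -0.2662  0.3284 -1.628 ]
 [ 0.5829  0.2522  0.1574  0.0477  0.0158 -0.0823]
 [ 0.5828  0.2522  0.1573 -0.2722 -0.3715 -1.1883]
 [ 0.5827  0.2521  0.1571  0.259  -0.2165 -0.1456]]
lock world (.580,.252) in tool: [0.0029 0.0003 0.0854]
```

View pics/c6.png

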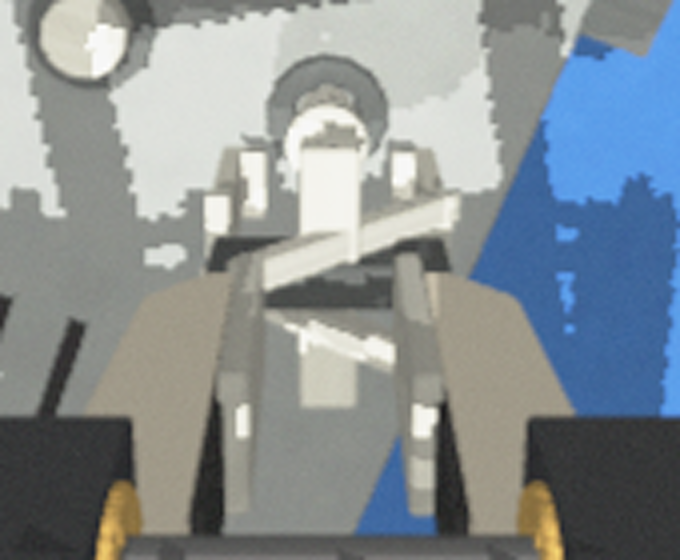

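```bash
python3 -m creep '{"grip":[0,0,0,0,0,0,0,0,0],"offset":[[0.06,0,0.1],[0,0,0.2],[0,0,0.2],[0,0,0.2],[0,0,0.15],[0,0,0.1],[0,0,0.05],[0,0,0],[0,0,0]],"angular":[[0,0,0],[0,0,0],[0,0,0],[0,0,0],[0,0,0],[0,0,0],[0,0,0],[0,0,0],[0,0,0]]}'
cat > f.py <<'E'
from h import *
np.set_printoptions(precision=4,suppress=True,linewidth=150)
a=[]
for i in range(4):
    snapshot("scene"); s=telemetry.sense(); a.append(np.r_[s["position"],s["force"],s["wrist_torque"],s["opening"]])
print(np.mean(a,0),np.std(a,0)[5])
E
python3 f.py; python3 m.py w7.png
```

```text
time_s: 13.98
position: [0.5807, 0.2517, 0.1312]
orientation: [-0.273, 3.13, -0.0]
force: [0.3, 0.1, -2.5]
opening: 0.026
finger_force: 30.8
[ 0.5809  0.2517  0.1315 -0.0819  0.2087 -0.8393  0.0318  0.0171  0.0164  0.026 ] 0.40432807818677974
[0.5808 0.2517 0.1315] [[-0.9849 -0.1729 -0.0005]
 [-0.1729  0.9849  0.0001]] [ 0.328   0.2713  1.4891  0.      1.3807 -1.4166]
lid 0.04433643453477257
head top above lid 0.04459032578541142 46 tool-frame centre ext [0.0023 0.0007] [0.012  0.0427] ((7.756633758544922, 0.6823844909667969), 21.36526107788086) toolz 0.04400975428387707
world [0.5771 0.2441 0.071 ]
jaw ext [-0.0063 -0.0209  0.0502] [0.0082 0.0222 0.0678] [0.001  0.0007 0.059 ]
```

```bash
python3 -m creep '{"grip":[0,0,0,0],"offset":[[0,0,0.04],[0,0,0.04],[0,0,0],[0,0,0]],"angular":[[0,0,0],[0,0,0],[0,0,0],[0,0,0]]}' |grep force; python3 f.py;  python3 -m creep '{"grip":[0,0,0],"offset":[[0,0,0.04],[0,0,0],[0,0,0]],"angular":[[0,0,0],[0,0,0],[0,0,0]]}'|grep force; python3 f.py
```

```text
force: [-0.6, -0.9, -1.1]
finger_force: 30.8
[ 0.5807  0.2517  0.1291 -0.1015  0.2027 -1.5107  0.0501 -0.0008  0.0254  0.026 ] 0.5270340930561747
force: [0.4, 0.4, -1.7]
finger_force: 30.8
[ 0.5807  0.2517  0.1281  0.0386 -0.0428 -1.2303  0.0606  0.0137  0.0024  0.026 ] 0.4046531256816668
```

```bash
python3 -m creep '{"grip":[0,0,0],"offset":[[0,0,0.02],[0,0,0],[0,0,0]],"angular":[[0,0,0],[0,0,0],[0,0,0]]}' |grep force; python3 f.py;  python3 -m creep '{"grip":[0,0,0],"offset":[[0,0,0.02],[0,0,0],[0,0,0]],"angular":[[0,0,0],[0,0,0],[0,0,0]]}'|grep force; python3 f.py
```

```text
force: [0.0, -0.8, -0.9]
finger_force: 30.8
[ 0.5807  0.2517  0.1276 -0.1887 -0.2877 -1.2138  0.0405  0.0191  0.001   0.0264] 0.3165581694156975
force: [0.3, 0.5, -0.7]
finger_force: 30.8
[ 0.5808  0.2517  0.1273 -0.0215  0.6533  0.0657  0.0284  0.0169  0.0219  0.0264] 0.13928621269495756
```

```bash
python3 -m creep '{"grip":[0,0,0],"offset":[[0,0,0.012],[0,0,0],[0,0,0]],"angular":[[0,0,0],[0,0,0],[0,0,0]]}' |grep force; python3 f.py
```

```text
force: [-0.5, 0.5, 2.3]
finger_force: 30.8
[ 0.5808  0.2517  0.1271 -0.1055 -0.0197  3.0425  0.0142  0.0947  0.0122  0.0261] 0.5247762436988628
```

```bash
python3 -m creep '{"grip":[28,30,32,34,36,37,38,39,39,39,39],"offset":[[0,0,0],[0,0,0],[0,0,0],[0,0,0],[0,0,0],[0,0,0],[0,0,0],[0,0,0],[0,0,0],[0,0,0],[0,0,0]],"angular":[[0,0,0],[0,0,0],[0,0,0],[0,0,0],[0,0,0],[0,0,0],[0,0,0],[0,0,0],[0,0,0],[0,0,0],[0,0,0]]}'; python3 f.py
```

```text
time_s: 17.48
position: [0.5807, 0.2517, 0.1269]
orientation: [-0.273, 3.13, 0.0]
force: [0.5, 0.6, 1.6]
opening: 0.0389
finger_force: 9.9
[ 0.5807  0.2517  0.1269  0.5511  0.1104  2.075   0.0464 -0.1418 -0.0001  0.0396] 0.3943391109118213
```

```bash
python3 -m creep '{"grip":[39.5,40,40,40,40],"offset":[[0,0,0],[0,0,0],[0,0,0],[0,0,0],[0,0,0]],"angular":[[0,0,0],[0,0,0],[0,0,0],[0,0,0],[0,0,0]]}'|tail -3;  python3 -m creep '{"grip":[40.5,40.5,40.5,40.5],"offset":[[0,0,0],[0,0,0],[0,0,0],[0,0,0]],"angular":[[0,0,0],[0,0,0],[0,0,0],[0,0,0]]}'|tail -3; python3 f.py
```

```text
force: [0.2, 0.2, 1.2]
opening: 0.0402
finger_force: 9.3
force: [0.2, 0.1, 2.6]
opening: 0.0409
finger_force: 8.2
[ 0.5807  0.2517  0.1269  0.4725  0.2714  2.5721  0.0505 -0.0885 -0.0066  0.0409] 0.46013345647875614
```

```bash
python3 -m creep '{"grip":[40.5,40.5,40.5,40.5,40.5],"offset":[[0,0,-0.03],[0,0,-0.05],[0,0,-0.05],[0,0,0],[0,0,0]],"angular":[[0,0,0],[0,0,0],[0,0,0],[0,0,0],[0,0,0]]}'|tail -3; python3 f.py; python3 -m creep '{"grip":[40.5,40.5,40.5,40.5,40.5,40.5,40.5,40.5,40.5,40.5,40.5,40.5],"offset":[[0,0,-0.05],[0,0,-0.05],[0,0,-0.05],[0,0,-0.05],[0,0,-0.05],[0,0,-0.05],[0,0,-0.05],[0,0,-0.05],[0,0,-0.05],[0,0,-0.05],[0,0,0],[0,0,0]],"angular":[[0,0,0],[0,0,0],[0,0,0],[0,0,0],[0,0,0],[0,0,0],[0,0,0],[0,0,0],[0,0,0],[0,0,0],[0,0,0],[0,0,0]]}'|tail -3; python3 f.py
```

```text
force: [-0.8, -1.8, -4.3]
opening: 0.0409
finger_force: 6.6
[ 0.5801  0.2515  0.1293 -0.5233 -0.3661 -5.6469 -0.1072  0.1042  0.0012  0.0408] 0.5072431232882255
force: [-1.6, -2.0, -2.7]
opening: 0.0408
finger_force: 6.7
[ 0.5809  0.2517  0.143  -1.0787 -1.9984 -2.8022 -0.3512  0.158   0.0224  0.0408] 1.0071102132519119
```

```bash
python3 m.py w8.png
python3 - <<'E'
from h import *
np.set_printoptions(precision=4,suppress=True,linewidth=150)
P=np.load("w4.npz")["P"]
p,d,m=look("wrist"); m["W"]=np.array(m["mount"]); C=cloud(d,m)
for c in (P,C):
    # bar front end: points |y|<5mm, x .013..023
    k=(abs(c[:,:,1]-.001)<.004)&(c[:,:,0]>.013)&(c[:,:,0]<.0225)&(c[:,:,2]<.03)&(c[:,:,2]>0); print("bar top",np.median(c[k],0),k.sum())
    k=(c[:,:,2]<-.02)&(c[:,:,2]>-.045)&(abs(c[:,:,0])<.013)&(abs(c[:,:,1])<.025); print("plate ztop",np.percentile(c[k][:,2],2))
cv2.imwrite("pics/c8.png",cv2.resize(p[180:320,200:370,::-1],None,fx=4,fy=4,interpolation=2))
E
```

```text
[0.5809 0.2517 0.143 ] [[-0.9849 -0.1728 -0.0007]
 [-0.1728  0.9849  0.0001]] [ 0.3279  0.2623  1.4781 -0.0001  1.4005 -1.4166]
lid 0.04427706445116056
head top above lid 0.05021284046911227 52 tool-frame centre ext [0.0021 0.0004] [0.0132 0.0293] ((5.528594493865967, 0.3676329255104065), 14.915289878845215) toolz 0.048574698860968823
world [0.5752 0.2446 0.0837]
jaw ext [-0.0052 -0.0143  0.05  ] [0.0087 0.0153 0.0666] [0.0017 0.0005 0.0583]
bar top [0.0179 0.0011 0.0129] 180
plate ztop -0.044323594102322714
bar top [0.0179 0.0011 0.0136] 179
plate ztop -0.0441359849038099
```

View pics/c8.png

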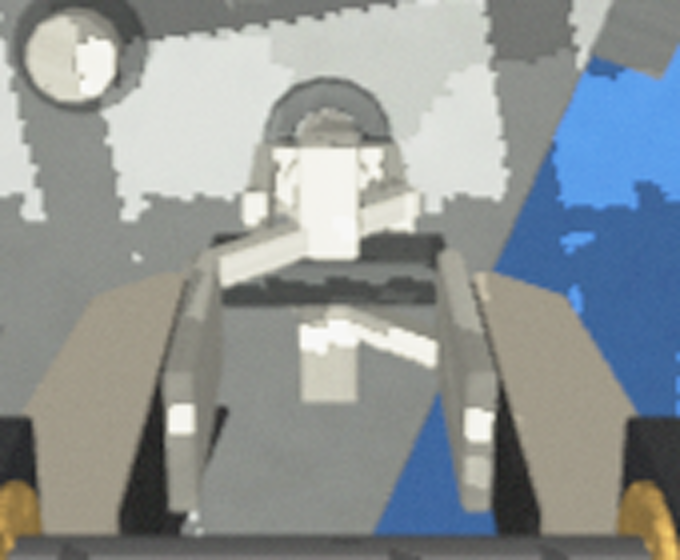

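```bash
python3 -m creep '{"grip":[40.5,40.5,40.5],"offset":[[0,0,-0.03],[0,0,0],[0,0,0]],"angular":[[0,0,0],[0,0,0],[0,0,0]]}'|tail -3; python3 f.py; python3 -m creep '{"grip":[40.5,40.5,40.5],"offset":[[0,0,-0.03],[0,0,0],[0,0,0]],"angular":[[0,0,0],[0,0,0],[0,0,0]]}'|tail -3; python3 f.py
```

```text
force: [-0.2, -2.2, -3.8]
opening: 0.0406
finger_force: 6.7
[ 0.5807  0.2517  0.1432  0.3422 -1.2615 -4.0828 -0.2675 -0.0123  0.0121  0.0408] 0.29208799701022536
force: [0.3, -1.7, -6.3]
opening: 0.0406
finger_force: 6.7
[ 0.5806  0.2517  0.144  -0.0569 -1.7727 -5.5958 -0.2463 -0.0565 -0.0052  0.0408] 0.6492210804630095
```

```bash
python3 -m creep '{"grip":[40.5,40.5,40.5,40.5],"offset":[[0,0,-0.02],[0,0,-0.02],[0,0,0],[0,0,0]],"angular":[[0,0,0],[0,0,0],[0,0,0],[0,0,0]]}'|tail -3; python3 f.py
python3 - <<'E'
from h import *
np.set_printoptions(precision=4,suppress=True,linewidth=150)
p,d,m=look("wrist"); m["W"]=np.array(m["mount"]); c=cloud(d,m)
k=(abs(c[:,:,1]-.001)<.004)&(c[:,:,0]>.013)&(c[:,:,0]<.0225)&(c[:,:,2]<.03)&(c[:,:,2]>0); print("bar top",np.median(c[k],0),k.sum())
E
```

```text
force: [-1.0, -1.9, -5.1]
opening: 0.0409
finger_force: 6.7
[ 0.5807  0.2517  0.1452  0.0747 -1.5514 -5.161  -0.3228  0.0476 -0.0089  0.0408] 0.7097613706616462
bar top [0.0177 0.0011 0.0137] 179
```

```bash
python3 -m creep '{"grip":[38,35,32,28,20,0,0,0,0,0],"offset":[[0,0,0],[0,0,0],[0,0,0],[0,0,0],[0,0,0],[0,0,0],[0,0,0],[0,0,0],[0,0,0],[0,0,0]],"angular":[[0,0,0],[0,0,0],[0,0,0],[0,0,0],[0,0,0],[0,0,0],[0,0,0],[0,0,0],[0,0,0],[0,0,0]]}'; python3 f.py
```

```text
time_s: 22.87
position: [0.5807, 0.2517, 0.1451]
orientation: [-0.273, 3.13, -0.0]
force: [-0.5, 0.1, -0.5]
opening: 0.0261
finger_force: 29.6
[ 0.5806  0.2517  0.1451  0.2165 -0.125  -1.4053  0.0377 -0.0142 -0.016   0.0259] 0.8082639683975694
```

```bash
python3 -m creep '{"grip":[0,0,0,0,0,0,0,0,0,0,0,0,0,0,0,0],"offset":[[0,0,-0.1],[0,0,-0.2],[0,0,-0.3],[0,0,-0.4],[0,0,-0.5],[0,0,-0.6],[0,0,-0.6],[0,0,-0.6],[0,0,-0.6],[0,0,-0.3],[-0.4,0,0],[-0.5,0,0],[-0.5,0,0],[-0.3,0,0],[0,0,0],[0,0,0]],"angular":[[0,0,0],[0,0,0],[0,0,0],[0,0,0],[0,0,0],[0,0,0],[0,0,0],[0,0,0],[0,0,0],[0,0,0],[0,0,0],[0,0,0],[0,0,0],[0,0,0],[0,0,0],[0,0,0]]}'; python3 m.py w9.png
```

```text
time_s: 24.4
position: [0.6225, 0.259, 0.25]
orientation: [0.272, -3.129, 0.0]
force: [-0.2, 0.3, -0.4]
opening: 0.026
finger_force: 29.8
[0.6222 0.259  0.25  ] [[-0.9849 -0.1729  0.0006]
 [-0.1729  0.9849 -0.    ]] [ 0.3183  0.3222  1.211   0.0001  1.609  -1.4262]
lid 0.044216197023296294
head top above lid 0.04297010924545411 210 tool-frame centre ext [0.043  0.0009] [0.0173 0.0166] ((42.652591705322266, 0.4951750338077545), 9.015021324157715) toolz 0.16279633143939312
world [0.5799 0.2521 0.0872]
jaw ext [-0.006 -0.021  0.05 ] [0.0085 0.022  0.0678] [0.0013 0.0005 0.0589]
```

```bash
python3 -m creep '{"grip":[0,0,0,0,0,0,0,0,0,0,0,0,0,0,0,0,0,0,0,0],"offset":[[0.24,-0.5,0],[0.4,-0.85,0],[0.48,-1,0],[0.48,-1,0],[0.48,-1,0],[0.48,-1,0],[0.48,-1,0],[0.48,-1,0],[0.48,-1,0],[0.48,-1,0],[0.48,-1,0],[0.48,-1,0],[0.48,-1,0],[0.48,-1,0],[0.48,-1,0],[0.48,-1,0],[0.48,-1,0],[0.48,-1,0],[0.48,-1,0],[0.48,-1,0]],"angular":[[0,0,0],[0,0,0],[0,0,0],[0,0,0],[0,0,0],[0,0,0],[0,0,0],[0,0,0],[0,0,0],[0,0,0],[0,0,0],[0,0,0],[0,0,0],[0,0,0],[0,0,0],[0,0,0],[0,0,0],[0,0,0],[0,0,0],[0,0,0]]}' && python3 -m creep '{"grip":[0,0,0,0,0],"offset":[[0.32,-0.72,0],[0.2,-0.5,0],[0,0,0],[0,0,0],[0,0,0]],"angular":[[0,0,0],[0,0,0],[0,0,0],[0,0,0],[0,0,0]]}'
python3 f.py
python3 - <<'E'
from h import *
np.set_printoptions(precision=4,suppress=True,linewidth=150)
p,d,m=look("wrist","w10.png"); M=T(); P=cloud(d,m).reshape(-1,3); P=P[~np.isnan(P[:,2])]
P=P[np.linalg.norm(P[:,:2]-[.4685,-.2893],axis=1)<.065]
for lo,hi in[(.055,.075),(.004,.03)]:
    s=P[(P[:,2]>lo)&(P[:,2]<hi)]; print(len(s),cv2.minAreaRect((s[:,:2]*1000).astype(np.float32)))
print("togo",M[:3,:3].T@(np.array([.470,-.290,.084])-M[:3,3])/.025)
E
```

```text
time_s: 26.12
position: [0.4767, -0.2584, 0.2504]
orientation: [-0.273, 3.129, -0.0]
force: [0.0, 0.4, -1.1]
opening: 0.0263
finger_force: 29.8
time_s: 26.53
position: [0.4703, -0.2889, 0.2501]
orientation: [-0.273, 3.129, 0.001]
force: [-0.4, -0.1, -1.5]
opening: 0.0266
finger_force: 29.8
[ 0.4705 -0.2888  0.2502 -0.2004 -0.2677 -0.9394  0.0416 -0.0155  0.0181  0.0259] 0.03802906119213154
892 ((468.8974609375, -289.8855285644531), (50.47560119628906, 55.2142448425293), 9.722233772277832)
2493 ((468.6689147949219, -289.7799072265625), (79.36456298828125, 90.05728149414062), 9.763747215270996)
togo [ 0.0261 -0.0351  6.6464]
```

```bash
python3 -m creep '{"grip":[0,0,0,0,0,0,0,0,0,0,0,0,0,0,0,0],"offset":[[0.01,-0.055,0.3],[0,0,0.6],[0,0,0.6],[0,0,0.6],[0,0,0.6],[0,0,0.6],[0,0,0.6],[0,0,0.5],[0,0,0.5],[0,0,0.4],[0,0,0.4],[0,0,0.4],[0,0,0.3],[0,0,0.1],[0,0,0],[0,0,0]],"angular":[[0,0,0],[0,0,0],[0,0,0],[0,0,0],[0,0,0],[0,0,0],[0,0,0],[0,0,0],[0,0,0],[0,0,0],[0,0,0],[0,0,0],[0,0,0],[0,0,0],[0,0,0],[0,0,0]]}'; python3 f.py; python3 -m creep '{"grip":[0,0,0],"offset":[[0,0,0.04],[0,0,0.04],[0,0,0]],"angular":[[0,0,0],[0,0,0],[0,0,0]]}'|grep force; python3 f.py
```

```text
time_s: 28.12
position: [0.4703, -0.2914, 0.0879]
orientation: [-0.273, 3.129, -0.0]
force: [-0.3, -0.3, -0.4]
opening: 0.0259
finger_force: 29.8
[ 0.4706 -0.2916  0.0884 -0.6019 -0.2896 -0.8308  0.0428  0.0196 -0.0185  0.0259] 0.23089171958495375
force: [-0.6, 0.0, -1.0]
finger_force: 29.8
[ 0.4701 -0.2912  0.0855  0.3048  0.1579 -1.431   0.0354  0.003  -0.0232  0.0261] 0.22583431216124636
```

```bash
python3 -m creep '{"grip":[0,0,0],"offset":[[0,0,0.03],[0,0,0],[0,0,0]],"angular":[[0,0,0],[0,0,0],[0,0,0]]}'|grep force; python3 f.py;python3 -m creep '{"grip":[0,0,0],"offset":[[0,0,0.03],[0,0,0],[0,0,0]],"angular":[[0,0,0],[0,0,0],[0,0,0]]}'|grep force; python3 f.py
```

```text
force: [-1.9, 0.2, 1.2]
finger_force: 29.8
[ 0.4702 -0.2913  0.0851 -1.3182  0.5815  2.0951  0.1575  0.1993  0.0296  0.0262] 0.5869341753966874
force: [-2.5, 2.4, 7.3]
finger_force: 29.8
[ 0.4704 -0.2915  0.085  -3.0196  1.674   8.1303  0.4     0.5163  0.0469  0.026 ] 0.2623659640759126
```

```bash
python3 -m creep '{"grip":[28,30,32,34,36,38,40,42,43,44,45,47,50,60,75,93,93,93],"offset":[[0,0,-0.02],[0,0,0],[0,0,0],[0,0,0],[0,0,0],[0,0,0],[0,0,0],[0,0,0],[0,0,0],[0,0,0],[0,0,0],[0,0,0],[0,0,0],[0,0,0],[0,0,0],[0,0,0],[0,0,0],[0,0,0]],"angular":[[0,0,0],[0,0,0],[0,0,0],[0,0,0],[0,0,0],[0,0,0],[0,0,0],[0,0,0],[0,0,0],[0,0,0],[0,0,0],[0,0,0],[0,0,0],[0,0,0],[0,0,0],[0,0,0],[0,0,0],[0,0,0]]}'; python3 -m creep '{"grip":[93,93,93,93,93,93,93,93,93,93,93],"offset":[[0,0,-0.2],[0,0,-0.4],[0,0,-0.6],[0,0,-0.6],[0,0,-0.6],[0,0,-0.6],[0,0,-0.6],[0,0,-0.6],[0,0,-0.4],[0,0,0],[0,0,0]],"angular":[[0,0,0],[0,0,0],[0,0,0],[0,0,0],[0,0,0],[0,0,0],[0,0,0],[0,0,0],[0,0,0],[0,0,0],[0,0,0]]}'
python3 - <<'E'
from h import *
np.set_printoptions(precision=4,suppress=True,linewidth=150)
p,d,m=look("wrist","w11.png"); P=cloud(d,m).reshape(-1,3); P=P[~np.isnan(P[:,2])]
P=P[np.linalg.norm(P[:,:2]-[.4685,-.2893],axis=1)<.065]
for lo,hi in[(.112,.127),(.085,.112),(.055,.075),(.004,.03)]:
    s=P[(P[:,2]>lo)&(P[:,2]<hi)]; print(len(s),np.percentile(s[:,2],90),cv2.minAreaRect((s[:,:2]*1000).astype(np.float32)))
cv2.imwrite("pics/c11.png",cv2.resize(p[130:300,180:380,::-1],None,fx=3,fy=3,interpolation=2))
E
```

```text
time_s: 31.17
position: [0.47, -0.2912, 0.0845]
orientation: [0.273, -3.13, -0.0]
force: [0.3, -0.8, 0.3]
opening: 0.0784
finger_force: 0.0
time_s: 32.08
position: [0.4705, -0.2915, 0.2005]
orientation: [-0.273, 3.128, -0.002]
force: [0.2, 0.6, -0.2]
opening: 0.0925
finger_force: 0.0
237 0.12186094592722829 ((468.7236022949219, -290.7742614746094), (19.27119255065918, 43.79087448120117), 10.050003051757812)
134 0.10832952952415331 ((468.75390625, -291.1036376953125), (18.983356475830078, 43.606815338134766), 9.851147651672363)
1619 0.07301695936576057 ((468.7970275878906, -289.630615234375), (50.31647872924805, 54.74175262451172), 9.930695533752441)
2414 0.009427331703838374 ((468.3774108886719, -289.8158264160156), (78.55599212646484, 90.29843139648438), 9.877915382385254)
```

View pics/c11.png

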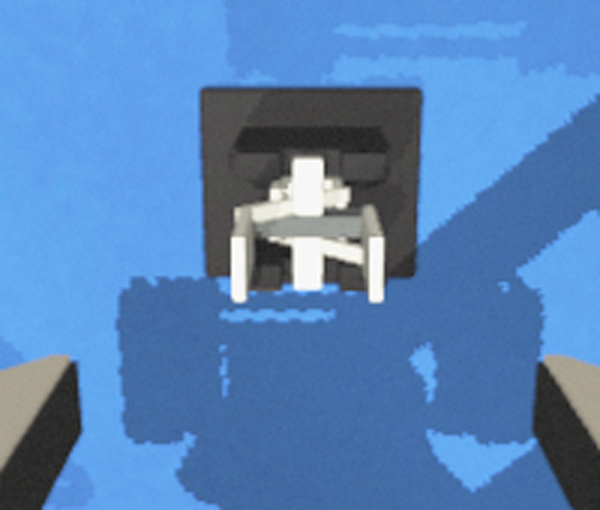

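The picture shows the tweezers hanging upright in the stand. The plates are at crop columns 238 and 375, the bar lies between the lugs, and the offset from the stand's centre is about 1 mm. The fingers are clear, so I am handing in.

```bash
python3 -c "
from station import workorder
print(workorder.job_done())"
```

```text
the job is handed in; nothing more can be done
None
```

I handed the job in at about 32 s of the 59 s allowed, with no verdict returned: the round-headed pin's head measured 15.3 mm higher than at the start (12.5 mm required), and the tweezers hang upright in their stand, let go and about 1 mm off centre.

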